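# Lay the breakfast tray for a boiled egg

## Task

Lay the breakfast tray: stand the egg cup in the middle of the round cork coaster and the egg in the egg cup, stand the pepper mill in the middle of the square slate tile, and stand the salt shaker on the bare tray exactly midway between coaster and tile, in line with them. Do not drop the egg, and leave the spice tin where it is.

Things in the scene. Friction and masses are not known exactly. Their poses are not given: they have to be found in the camera images.
- egg_cup: cream stoneware egg cup, loose: 48 tall, round bowl 47 across at the rim and down to about 32 above its foot, waist below, foot 36 across. Origin: centre of the underside, z up.
- egg: light brown hard hen's egg, loose and rigid: 45 across at its widest, 60 tall, standing blunt end down in the egg stand. Origin: on its axis at the widest height, 27 above the blunt end and 33 below the pointed end; z towards the pointed end. At the start the origin is about 38 above the worktop. Seated in the egg cup, its widest height stands 56 to 61 above the cup's underside, 8 to 13 above the cup's rim, and it is held by the rim.
- salt_shaker: salt shaker, loose: clear round body 44 across with grey salt in it and a domed grey cap 34 across from 74 up; 90 tall. Origin: centre of the underside, z up.
- pepper_mill: dark wooden pepper mill, loose: 150 tall, turned body 58 across with a waist, round head 50 across between 110 and 139 above the foot, small metal knob on top. The head is fixed and can be gripped. Origin: centre of the underside, z up.
- cork_coaster: round cork coaster, 96 across, 8 thick, fixed on the tray at one end of it. Origin: centre of its underside, z up.
- slate_tile: square dark grey slate tile, 90 x 90, 8 thick, fixed on the tray at the other end. Origin: centre of its underside, z up.
- tray: long brown wooden serving tray, 126 x 350, fixed; floor 6 thick, rim 15 high, a low steel bar handle (33 high) on each short end. Origin: centre of its underside; y along its length, x across it, z up. Coaster and tile lie centred 115 either side of the origin along y (which is on which side varies).
- egg_stand: light wooden block 64 x 64, 20 high, fixed, with a round hole in which the egg stands at the start. Origin: centre of its underside.
- spice_tin: bystander: low white round spice tin, 65 across, 62 tall, loose. Origin: centre of the underside.
Things that resemble listed ones, but are neither listed nor needed, are in the scene too. Leave any blue or yellow look-alike of the salt_shaker alone.

How it is judged:
At the end, for the whole second after the job is handed in: Egg cup upright on the coaster and pepper mill upright on the tile, each within 12 mm of its centre; egg seated in the cup, within 8 mm of its axis; salt shaker upright on the tray floor within 15 mm, along and across, of the point midway between coaster and tile; all four at rest (horizontal distance between egg_cup and cork_coaster below 0.012 m and z of egg_cup in the frame of cork_coaster between 0.004 and 0.013 m and angle between each of egg_cup, pepper_mill, salt_shaker's own z axis and vertical below 0.1 rad and horizontal distance between egg and egg_cup below 0.008 m and z of egg in the frame of egg_cup between 0.045 and 0.07 m and horizontal distance between pepper_mill and slate_tile below 0.012 m and z of pepper_mill in the frame of slate_tile between 0.004 and 0.013 m and x of salt_shaker in the frame of tray between -0.015 and 0.015 m and y of salt_shaker in the frame of tray between -0.015 and 0.015 m and z of salt_shaker in the frame of tray between 0.002 and 0.011 m and linear speed of each of egg_cup, egg, salt_shaker, pepper_mill below 0.02 m/s and angular speed of each of egg_cup, egg, salt_shaker, pepper_mill below 0.3 rad/s); the robot touches nothing.
It fails at once if the spice tin is pushed aside (more than 25 mm) (distance of spice_tin from where it was at the start of the episode above 0.025 m).
It fails at once if the egg falls to the worktop or the tray (height (world z) of egg below 0.03 m).
It also fails if it takes over 109 s, if anything falls off the work surface, if the arm or the gripper's body presses on something with over 40 N, if the wrist force passes 120 N, or if a joint passes its speed limit or range.

## Robot

A 6-joint arm with a two-finger parallel gripper is mounted at the origin on a cart in front of the work surface, level with it; the furniture and walls round the work are solid. World frame = base frame: x ahead of the robot, y to its left, z up, the work surface at z = 0. Lengths are in m, angles in rad, forces in N, time in s.
With the tool pointing down it reaches from about 0.425 to 0.95 m from the base axis. Payload 3.5 kg.
Tool frame: the origin (TCP) lies at the centre of the arm's flange, where the gripper is bolted on; the fingertips stand 173 mm ahead of it and the grasp point (between the pads) lies 155 mm ahead of it; z points along the fingers, y is the line along which they close (so a half turn about z gives the same grasp; the last joint's range is limited). The gripper opens to 85 mm and grips with 20 to 120 N. Pads are 22 mm wide; open, the fingers measure 114 mm over their backs; the gripper's body (76 mm by 85 mm) begins 54 mm behind the grasp point. The pads swing forward as they close: fully open they stand 13 mm farther back than shut.
Start: joints at [1.172, 0.286, 1.577, -0, 1.279, -0.15], TCP at [0.166, 0.654, 0.405] pointing down, gripper open.
Joint ranges: [-2.77, 2.77], [-0.9, 2.22], [0.21, 2.48], [-1.53, 4.67], [0.24, 2.81], [-2.84, 2.84]. Speed limits (rad/s): [2.79, 2.79, 3.14, 3.14, 3.14, 3.14].

## Interface

Orientations are given as a 3x3 rotation matrix whose columns are the frame's x, y, z axes.
In Python, from cell import get_state, cams, ctrl gives the robot as it stands.
- The arm moves only by the tool move_arm, never from a script. Its arguments are lists of equal length, an entry for each row: "fingers": the closure in counts, from 0 (fully open) to 255 (shut); "slide": the shift along the world's x, y, z in m, a list of three; "turn": the turn about the world's z in degrees. In form: {"fingers": [fingers, ...], "slide": [[dx, dy, dz], ...], "turn": [turn, ...]}. A call has 1 to 8 rows; each row is the pose to reach, as a shift and turn from the pose commanded when the call began; what a row does not reach only later rows make up. A row lasts 1/8 s, in which the tool goes at most 62.5 mm and 10.7 degrees, less where a joint would pass 70% of its speed; a pose out of reach is approached as far as the arm can. A call with a gripper value outside its range is refused whole. The fingers move at their own pace and stop on an object; the grip force is fixed at half the most. Time passes only in rows, so rows that repeat a pose let the fingers close. It gives the time, the measured TCP pose, the force, the opening and the grip force at its end, in the units of the state.
- get_state(): the state, without advancing time (a new reading comes with each control period).
- cams.snapshot(name): name is "side" or "top" or "wrist"; returns the picture (480x640x3 uint8, red, green, blue); there is no depth.
- cams.camera_info(name): a dict with "vfov" (degrees; the focal length in pixels is half the picture's height over the tangent of half this angle, whatever the lens; pixels are square), "cx", "cy" (the principal point, pixels), "k1" (the pictures are not rectified: a ray, as slopes to the right and down, at radius r is drawn at 1 + k1 r^2 times it, then the intrinsics apply), "R" (3x3) and "t" (3): a world point X has camera coordinates R X + t; the wrist camera has in their place "hand_eye" (4x4, takes a point from camera to tool coordinates, whose origin is the TCP and whose axes are the flange's). Camera axes: x right, y down, z forward; pixel columns grow to the right and rows downward; lengths in m; the calibration is good to about 2 mm. A picture is of the moment at which its call begins: read the wrist's pose just before it. camera_info takes no time and is no camera call.
- ctrl.close_job(): hands the job in; it is judged then, once.
The state is a dict: "time_s": time; "q": joint angles; "joint_velocities": joint speeds; "tau": joint torques, N m; "tcp_pos": TCP position; "tcp_rot": TCP orientation; "wrist_force": force on the tool from outside, world axes, zero at the start; "moment": the same for the moment, N m; "finger_gap": finger opening in m; "gripper_force": force on a finger pad.
Only numpy, scipy, OpenCV 4.12 (cv2) and the standard library are available. Lean on these libraries where they do the work, as an engineer would, in place of code of your own. Each camera call takes 0.05 s, during which the arm holds its last target. There are 200 camera calls.

## Working session

There is one attempt and no reset: what is moved stays moved. The work goes in short steps, Python scripts to look and compute and a tool call to move; the robot and the scene stay as the last step left them, time stands still between calls to the robot, and variables do not carry over. Pictures are saved under pics/ and viewed, at most 14 in all, crops included, and the job is handed in when it is done.

Besides the shell and the picture viewer there is one more tool, called after "Call:" by a JSON object that holds its "name" and its "arguments". move_arm: Moves the arm, as the interface text tells. Its arguments: {"type":"object","properties":{"fingers":{"type":"array","items":{"type":"number"}},"slide":{"type":"array","items":{"type":"array","items":{"type":"number"}}},"turn":{"type":"array","items":{"type":"number"}}},"required":["fingers","slide","turn"]}

```bash
mkdir -p pics; cat > h.py <<'E'
import numpy as np, cv2
from cell import get_state, cams, ctrl
def K(i):
    f=240/np.tan(np.radians(i['vfov'])/2); return f
def pose(name):
    i=cams.camera_info(name)
    if name=='wrist':
        s=get_state(); T=np.eye(4);T[:3,:3]=s['tcp_rot'];T[:3,3]=s['tcp_pos']
        M=T@np.array(i['hand_eye']); R=M[:3,:3].T; return i,R,-R@M[:3,3]
    return i,np.array(i['R']),np.array(i['t'])
def ray(P,u,v):
    i,R,t=P; f=K(i); d=np.array([(u-i['cx'])/f,(v-i['cy'])/f]); s=d.copy()
    for _ in range(20): s=d/(1+i['k1']*(s@s))
    return -R.T@t, R.T@np.array([s[0],s[1],1])
def at(P,u,v,z):
    o,d=ray(P,u,v); return o+d*(z-o[2])/d[2]
def proj(P,X):
    i,R,t=P; c=R@np.array(X)+t; s=c[:2]/c[2]; s=s*(1+i['k1']*(s@s)); return s*K(i)+[i['cx'],i['cy']]
def snap(name,fn):
    P=pose(name); im=cams.snapshot(name); cv2.imwrite(fn,im[:,:,::-1]); return P
E
python3 - <<'E'
from h import *
for n in ('top','side'):
    P=snap(n,f'pics/{n}0.png'); print(n,P[0])
a=cv2.imread('pics/top0.png');b=cv2.imread('pics/side0.png')
E
```

```text
top {'vfov': 49.862881731033276, 'cx': 314.4170292754274, 'cy': 236.7725324327683, 'k1': -0.12009077075854616, 'R': array([[ 0.0069938 , -0.99992815,  0.00973509],
       [-0.99474144, -0.00795164, -0.10210892],
       [ 0.102179  , -0.00896976, -0.99472559]]), 't': array([0.00567153, 0.55941003, 1.01223128])}
side {'vfov': 55.53414615184982, 'cx': 319.6828497899129, 'cy': 233.8578013619799, 'k1': -0.04762992911758507, 'R': array([[ 0.88233861, -0.47056602, -0.00679735],
       [-0.21233612, -0.38516967, -0.89808557],
       [ 0.41999042,  0.7938589 , -0.43976823]]), 't': array([-0.46074313,  0.1809505 ,  0.64419264])}
```

View pics/top0.png

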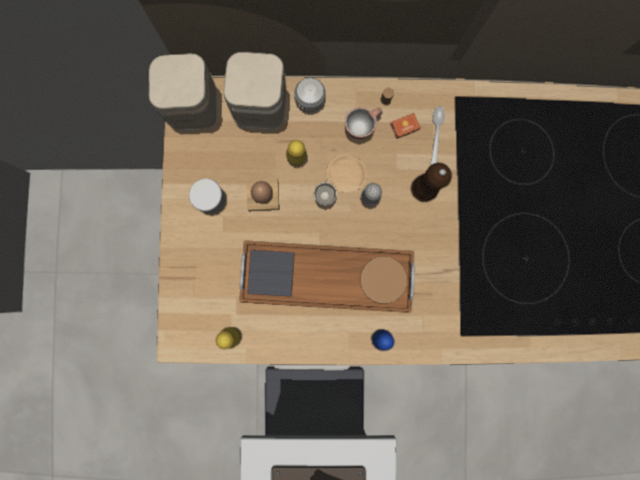

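View pics/side0.png

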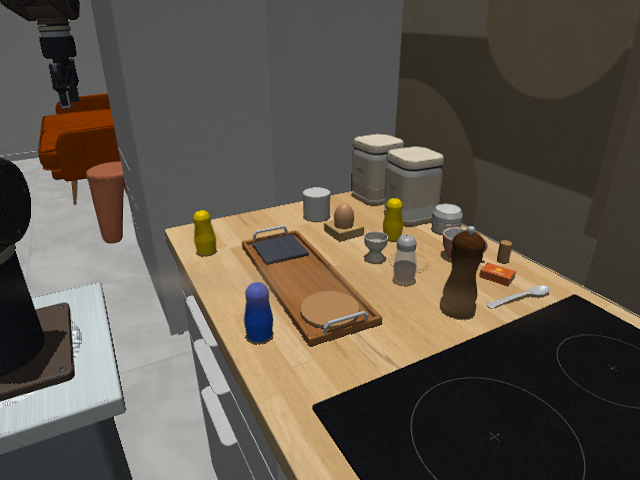

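Top view candidates:
- Salt shaker: clear body with grey cap at (373,193). Yellow ones at (296,150) and (226,338), and the blue one at (384,340), are look-alikes.
- Egg cup: (325,195). The mug at (360,124) is not it.
- Mill: (430,185). The small brown thing at (387,96) is not it.
- Coaster: on the tray at (384,280). The pale disc at (346,174) is not it.
- Tile: (271,273).
- Egg: (262,191).
- Tin: (206,196). The jar at (310,94) is not it.

One close crop to check.

```bash
python3 - <<'E'
from h import *
a=cv2.imread('pics/top0.png')
c=cv2.resize(a[150:320,235:462],None,fx=3.5,fy=3.5,interpolation=cv2.INTER_CUBIC)
cv2.imwrite('pics/crop1.png',c);print(c.shape)
P=pose('top')
for n,u,v,z in [('egg',262,191,.06),('cup',325,194,.048),('salt',373,192,.085),('mill',438,175,.135),('coaster',384,280,.014),('tile',271,273,.014),('tin',206,196,.062)]:
    print(n,at(P,u,v,z).round(3))
E
```

```text
(595, 794, 3)
egg [0.646 0.114 0.06 ]
cup [ 0.643 -0.011  0.048]
salt [ 0.641 -0.102  0.085]
mill [ 0.665 -0.217  0.135]
coaster [ 0.474 -0.133  0.014]
tile [0.486 0.097 0.014]
tin [0.635 0.225 0.062]
```

View pics/crop1.png

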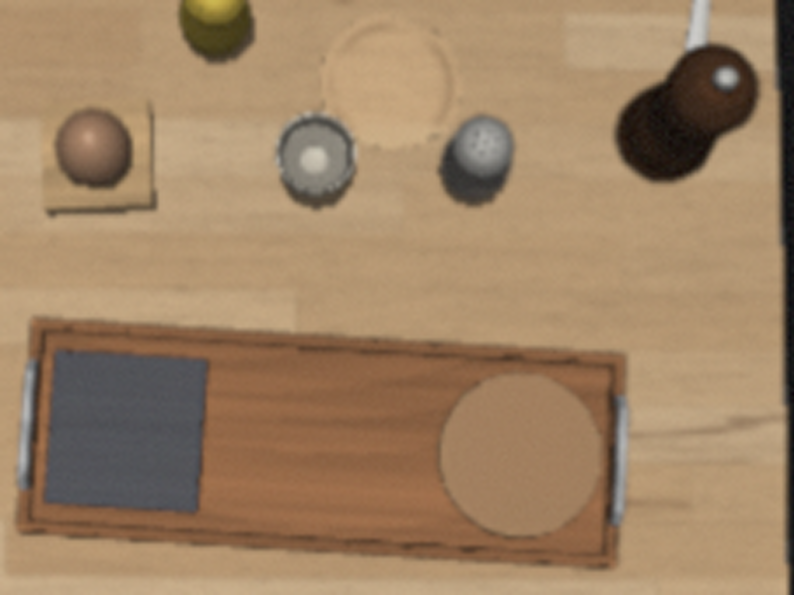

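The crop confirms the choices: cup rim centre at full-frame (324.9,194.5), salt cap (372.9,191.4), mill knob (442,171.6), mill head (437.8,175.4), tile centre (270.6,273.1), coaster (383.2,279.7), egg (261.5,191.9).

```bash
python3 - <<'E'
from h import *
P=pose('top')
for n,u,v,z in [('egg',261.5,191.9,.045),('cup',324.9,194.5,.048),('salt',372.9,191.4,.084),('knob',442,171.6,.148),('head',437.8,175.4,.128),('coaster',383.2,279.7,.014),('tile',270.6,273.1,.014)]:
    print(n,at(P,u,v,z).round(4))
s=get_state(); print(s['tcp_pos'],s['tcp_rot'],s['finger_gap'],s['time_s'])
print(cams.camera_info('wrist'))
E
```

```text
egg [0.6472 0.1167 0.045 ]
cup [ 0.6424 -0.0103  0.048 ]
salt [ 0.6427 -0.102   0.084 ]
knob [ 0.6688 -0.2216  0.148 ]
head [ 0.6661 -0.2187  0.128 ]
coaster [ 0.4741 -0.1309  0.014 ]
tile [0.486  0.0982 0.014 ]
[0.16607093 0.65402636 0.4034457 ] [[-9.69212017e-01  2.46226174e-01 -8.58960831e-04]
 [ 2.46227446e-01  9.69209955e-01 -2.02692079e-03]
 [ 3.33432439e-04 -2.17601571e-03 -9.99997577e-01]] 0.08559878164535144 0.1
{'vfov': 70.78340226825975, 'cx': 315.595648414135, 'cy': 243.64591858678926, 'k1': -0.050017756352061196, 'hand_eye': array([[-8.28047403e-04, -9.65166207e-01, -2.61636212e-01,
         6.75107024e-02],
       [ 9.99999645e-01, -8.40252845e-04, -6.52182590e-05,
         3.50099265e-04],
       [-1.56894112e-04, -2.61636173e-01,  9.65166560e-01,
         3.09489401e-02],
       [ 0.00000000e+00,  0.00000000e+00,  0.00000000e+00,
         1.00000000e+00]])}
```

Call:
{"name": "move_arm", "arguments": {"fingers": [0, 0, 0, 0, 0, 0, 0, 0], "slide": [[0.03, -0.05, 0.01], [0.06, -0.1, 0.02], [0.09, -0.15, 0.02], [0.12, -0.2, 0.02], [0.15, -0.25, 0.02], [0.18, -0.3, 0.02], [0.21, -0.34, 0.02], [0.24, -0.38, 0.02]], "turn": [2, 4, 6, 8, 10, 12, 14, 14.2]}}

```text
time_s: 1.1
tcp_pos: [0.4067, 0.2726, 0.4244]
tcp_rot: [[-1.0, 0.001, -0.0], [0.001, 1.0, -0.0], [0.0, -0.0, -1.0]]
wrist_force: [1.5, -0.2, 0.2]
finger_gap: 0.0856
gripper_force: 0.0
```

Call:
{"name": "move_arm", "arguments": {"fingers": [0, 0, 0, 0, 0, 0, 0, 0], "slide": [[0.03, -0.05, 0], [0.06, -0.1, 0], [0.1, -0.15, 0], [0.14, -0.2, 0], [0.17, -0.25, 0], [0.19, -0.294, 0], [0.194, -0.294, 0], [0.194, -0.294, 0]], "turn": [0, 0, 0, 0, 0, 0, 0, 0]}}

```text
time_s: 2.1
tcp_pos: [0.6001, -0.0196, 0.424]
tcp_rot: [[-1.0, 0.001, -0.001], [0.001, 1.0, 0.001], [0.001, 0.001, -1.0]]
wrist_force: [-0.6, 0.2, -0.9]
finger_gap: 0.0855
gripper_force: 0.0
```

```bash
python3 - <<'E'
from h import *
P=snap('wrist','pics/w1.png'); s=get_state(); print(s['tcp_pos'],s['tcp_rot'],s['time_s'])
import pickle; pickle.dump(P,open('w1.pkl','wb'))
for n,X in dict(egg=[.6472,.1167,.045],cup=[.6424,-.0103,.048],salt=[.6427,-.102,.09],head=[.667,-.219,.128],coaster=[.4741,-.1309,.014],tile=[.486,.0982,.014]).items(): print(n,proj(P,X).round(1))
E
```

```text
[ 0.59985337 -0.01895725  0.42420814] [[-9.99999276e-01  1.82945258e-04 -1.18897989e-03]
 [ 1.82204474e-04  9.99999789e-01  6.23119536e-04]
 [ 1.18909363e-03  6.22902448e-04 -9.99999099e-01]] 2.15
egg [439.7 261.7]
cup [323.5 258.7]
salt [228.4 272.5]
head [ 89.2 312.8]
coaster [208.8  96.6]
tile [425.3 108.1]
```

View pics/w1.png

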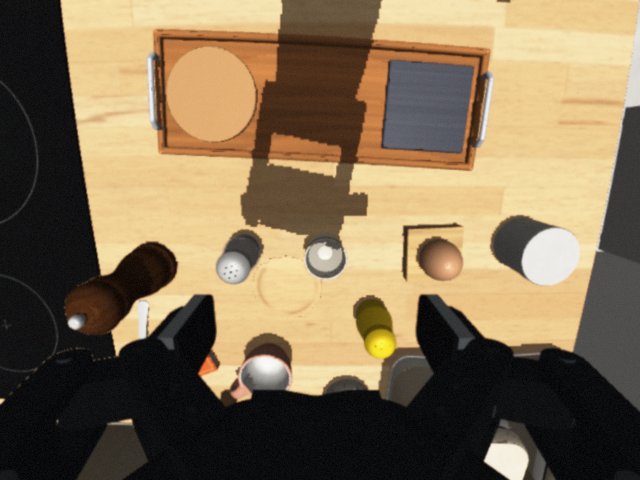

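The wrist view agrees: coaster (211,95), tile (429,106), cup (325,258), salt cap (234,267), egg (441,260), mill head about (98,306), knob (76,322).

```bash
python3 - <<'E'
from h import *
P=pose('wrist');Q=pose('top')
T=lambda a,b:[np.linalg.lstsq(np.vstack([np.eye(3)-np.outer(d,d)/(d@d) for o,d in (a,b)]),np.hstack([(np.eye(3)-np.outer(d,d)/(d@d))@o for o,d in (a,b)]),rcond=None)[0]][0]
for n,w,t,z in [('egg',(441,260),(261.5,191.9),.045),('cup',(325,258),(324.9,194.5),.048),('salt',(234,267),(372.9,191.4),.084),('knob',(76,322),(442,171.6),.148),('head',(98,306),(437.8,175.4),.128),('coaster',(211,95),(383.2,279.7),.014),('tile',(429,106),(270.6,273.1),.014)]:
    print(n,at(P,*w,z).round(4),at(Q,*t,z).round(4),T(ray(P,*w),ray(Q,*t)).round(4))
E
```

```text
egg [0.6451 0.1186 0.045 ] [0.6472 0.1167 0.045 ] [0.6454 0.117  0.048 ]
cup [ 0.6416 -0.008   0.048 ] [ 0.6424 -0.0103  0.048 ] [ 0.6416 -0.0092  0.0497]
salt [ 0.6393 -0.0972  0.084 ] [ 0.6427 -0.102   0.084 ] [ 0.6487 -0.1051  0.0553]
knob [ 0.6656 -0.2166  0.148 ] [ 0.6688 -0.2216  0.148 ] [ 0.6708 -0.2241  0.1387]
head [ 0.6605 -0.2091  0.128 ] [ 0.6661 -0.2187  0.128 ] [ 0.6707 -0.224   0.1072]
coaster [ 0.4725 -0.1281  0.014 ] [ 0.4741 -0.1309  0.014 ] [ 0.4731 -0.1299  0.0121]
tile [0.4836 0.1025 0.014 ] [0.486  0.0982 0.014 ] [0.4856 0.097  0.0308]
```

Call:
{"name": "move_arm", "arguments": {"fingers": [0, 0, 0, 0, 0, 0, 0, 0], "slide": [[0.02, 0.005, 0], [0.042, 0.011, 0], [0.042, 0.011, -0.05], [0.042, 0.011, -0.1], [0.042, 0.011, -0.14], [0.042, 0.011, -0.16], [0.042, 0.011, -0.16], [0.042, 0.011, -0.16]], "turn": [0, 0, 0, 0, 0, 0, 0, 0]}}

```text
time_s: 3.15
tcp_pos: [0.643, -0.0085, 0.2672]
tcp_rot: [[-1.0, 0.0, 0.004], [0.0, 1.0, -0.001], [-0.004, -0.001, -1.0]]
wrist_force: [-0.0, -0.4, -0.1]
finger_gap: 0.0852
gripper_force: 0.0
```

```bash
python3 - <<'E'
from h import *
P=snap('wrist','pics/w2.png'); print(get_state()['tcp_pos'])
for z in (0.048,0): print(proj(P,[.642,-.009,z]))
E
```

```text
[ 0.64306827 -0.00868833  0.26744039]
[313.86563228 267.48867541]
[314.23308082 245.43304799]
```

View pics/w2.png

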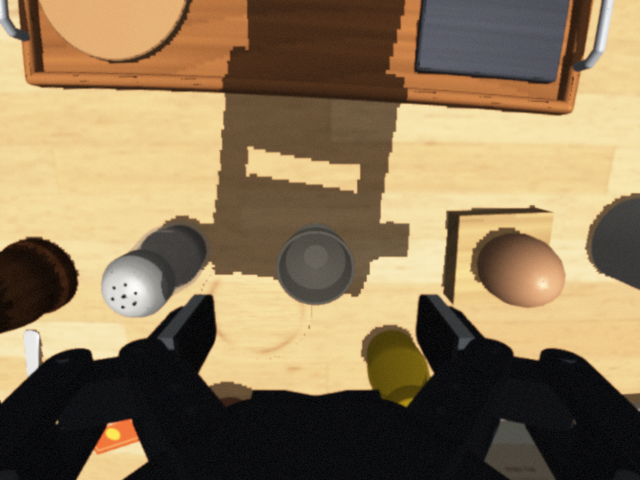

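Cup rim is at (316,265), predicted (314,267), so the position is good. Descend, grip and lift.

Call:
{"name": "move_arm", "arguments": {"fingers": [0, 0, 0, 255, 255, 255, 255, 255], "slide": [[0, 0, -0.04], [0, 0, -0.07], [0, 0, -0.07], [0, 0, -0.07], [0, 0, -0.07], [0, 0, -0.07], [0, 0, -0.07], [0, 0, -0.07]], "turn": [0, 0, 0, 0, 0, 0, 0, 0]}}

```text
time_s: 4.2
tcp_pos: [0.6434, -0.009, 0.1976]
tcp_rot: [[-1.0, 0.001, 0.005], [0.001, 1.0, -0.001], [-0.005, -0.001, -1.0]]
wrist_force: [0.1, -1.3, 7.7]
finger_gap: 0.043
gripper_force: 61.3
```

Call:
{"name": "move_arm", "arguments": {"fingers": [255, 255, 255, 255, 255, 255, 255, 255], "slide": [[0, 0, 0], [0, 0, 0.02], [0, 0, 0.05], [0, 0, 0.08], [0, 0, 0.1], [0, 0, 0.1], [0, 0, 0.1], [0, 0, 0.1]], "turn": [0, 0, 0, 0, 0, 0, 0, 0]}}

```text
time_s: 5.2
tcp_pos: [0.6416, -0.0087, 0.2928]
tcp_rot: [[-1.0, 0.001, -0.003], [0.001, 1.0, 0.001], [0.003, 0.001, -1.0]]
wrist_force: [-0.1, 0.2, -0.8]
finger_gap: 0.0432
gripper_force: 61.2
```

Call:
{"name": "move_arm", "arguments": {"fingers": [255, 255, 255, 255, 255, 255, 255, 255], "slide": [[-0.04, -0.03, 0], [-0.08, -0.06, 0], [-0.12, -0.09, 0], [-0.15, -0.11, 0], [-0.169, -0.12, 0], [-0.169, -0.12, -0.02], [-0.169, -0.12, -0.04], [-0.169, -0.12, -0.04]], "turn": [0, 0, 0, 0, 0, 0, 0, 0]}}

```text
time_s: 6.2
tcp_pos: [0.4725, -0.1283, 0.2528]
tcp_rot: [[-1.0, 0.001, -0.004], [0.001, 1.0, 0.002], [0.004, 0.002, -1.0]]
wrist_force: [0.4, 0.1, -0.3]
finger_gap: 0.043
gripper_force: 61.2
```

```bash
python3 - <<'E'
from h import *
P=snap('wrist','pics/w3.png'); s=get_state();print(s['tcp_pos'],s['finger_gap'])
print(proj(P,[.4733,-.1295,.014]))
snap('side','pics/s3.png')
a=cv2.imread('pics/w3.png');b=cv2.imread('pics/s3.png')[170:410,150:470]
cv2.imwrite('pics/c3.png',np.vstack([cv2.resize(a,(400,300)),cv2.resize(b,(400,300))]))
E
```

```text
[ 0.47307212 -0.1285065   0.25403206] 0.043562472820661606
[311.84535597 262.69363088]
```

View pics/c3.png

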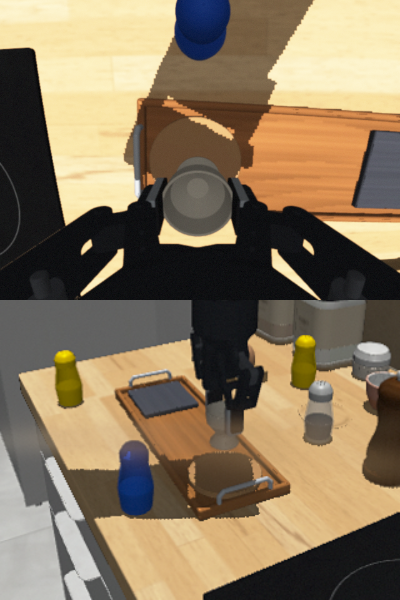

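The cup is upright in the grip, at about (195,200) in the top half of the composite. The coaster's right edge is visible where expected. Lower it.

Call:
{"name": "move_arm", "arguments": {"fingers": [255, 255, 255, 255, 255, 255, 255, 255], "slide": [[0, 0, -0.02], [0, 0, -0.035], [0, 0, -0.04], [0, 0, -0.042], [0, 0, -0.044], [0, 0, -0.044], [0, 0, -0.044], [0, 0, -0.044]], "turn": [0, 0, 0, 0, 0, 0, 0, 0]}}

```text
time_s: 7.3
tcp_pos: [0.4736, -0.1289, 0.2118]
tcp_rot: [[-1.0, 0.001, 0.001], [0.001, 1.0, -0.0], [-0.001, -0.0, -1.0]]
wrist_force: [-1.6, 1.0, 5.7]
finger_gap: 0.0429
gripper_force: 61.8
```

Call:
{"name": "move_arm", "arguments": {"fingers": [0, 0, 0, 0, 0, 0, 0, 0], "slide": [[0, 0, 0], [0, 0, 0], [0, 0, 0], [0, 0, 0], [0, 0, 0.03], [0, 0, 0.08], [0, 0, 0.14], [0, 0, 0.2]], "turn": [0, 0, 0, 0, 0, 0, 0, 0]}}

```text
time_s: 8.3
tcp_pos: [0.4728, -0.1286, 0.4123]
tcp_rot: [[-1.0, 0.001, -0.0], [0.001, 1.0, 0.0], [0.0, 0.0, -1.0]]
wrist_force: [0.9, 0.7, -0.2]
finger_gap: 0.0854
gripper_force: 0.0
```

Call:
{"name": "move_arm", "arguments": {"fingers": [0, 0, 0, 0, 0, 0, 0, 0], "slide": [[0.04, -0.02, 0], [0.08, -0.04, 0], [0.12, -0.06, 0], [0.16, -0.08, 0], [0.18, -0.09, 0], [0.193, -0.09, 0], [0.193, -0.09, 0], [0.193, -0.09, 0]], "turn": [0, 0, 0, 0, 0, 0, 0, 0]}}

```text
time_s: 9.3
tcp_pos: [0.6657, -0.2182, 0.4108]
tcp_rot: [[-1.0, 0.0, -0.001], [0.0, 1.0, 0.0], [0.001, 0.0, -1.0]]
wrist_force: [-0.3, 0.2, -0.3]
finger_gap: 0.0858
gripper_force: 0.0
```

```bash
python3 - <<'E'
from h import *
P=snap('wrist','pics/w4.png'); s=get_state();print(s['tcp_pos'],s['finger_gap'])
print([proj(P,X).round(1) for X in ([.666,-.2185,.15],[.666,-.2185,.139],[.666,-.2185,0],[.641,-.0995,.09],[.641,-.0995,0],[.4733,-.1295,.014],[.4733,-.1295,.062])])
E
```

```text
[ 0.66562895 -0.21826725  0.41089009] 0.0849026185947801
[array([314.2, 251.1]), array([314.2, 246.9]), array([314.7, 213.9]), array([451.3, 203.8]), array([420.4, 192. ]), array([405.6,  21.7]), array([420.1,   0.7])]
```

View pics/w4.png

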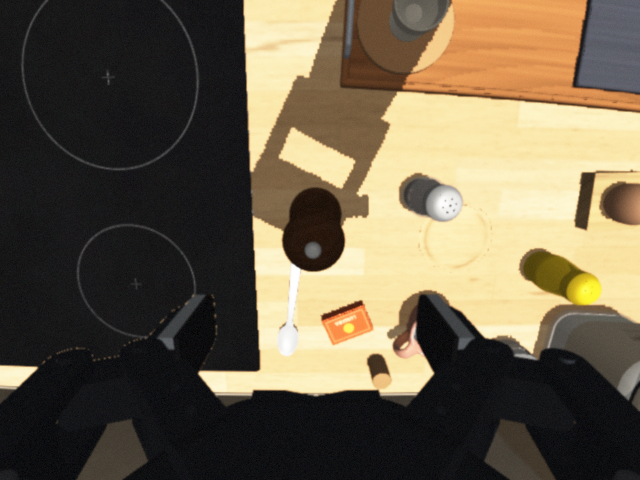

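Mill knob is at (313,250), predicted (314,251), so the position is good. The salt cap is at (446,203). The cup on the coaster, at (417,13), may be a little off-centre; I will check it later.

Call:
{"name": "move_arm", "arguments": {"fingers": [0, 0, 0, 0, 255, 255, 255, 255], "slide": [[0, 0, -0.05], [0, 0, -0.1], [0, 0, -0.131], [0, 0, -0.131], [0, 0, -0.131], [0, 0, -0.131], [0, 0, -0.131], [0, 0, -0.131]], "turn": [0, 0, 0, 0, 0, 0, 0, 0]}}

```text
time_s: 10.35
tcp_pos: [0.6671, -0.2193, 0.2833]
tcp_rot: [[-1.0, 0.001, 0.005], [0.001, 1.0, -0.003], [-0.005, -0.003, -1.0]]
wrist_force: [-0.9, 0.2, 5.8]
finger_gap: 0.0451
gripper_force: 62.0
```

Call:
{"name": "move_arm", "arguments": {"fingers": [255, 255, 255, 255, 255, 255, 255, 255], "slide": [[0, 0, 0], [0, 0, 0.02], [0, 0, 0.05], [0, 0, 0.09], [0, 0, 0.12], [0, 0, 0.14], [0, 0, 0.14], [0, 0, 0.14]], "turn": [0, 0, 0, 0, 0, 0, 0, 0]}}

```text
time_s: 11.35
tcp_pos: [0.6659, -0.2187, 0.4177]
tcp_rot: [[-1.0, 0.001, -0.003], [0.001, 1.0, 0.001], [0.003, 0.001, -1.0]]
wrist_force: [1.0, -0.1, -2.7]
finger_gap: 0.0453
gripper_force: 61.8
```

```bash
python3 - <<'E'
from h import *
P=snap('top','pics/t4.png'); a=cv2.imread('pics/t4.png')
print([proj(P,X).round(1) for X in ([.4733,-.1295,.014],[.4733,-.1295,.062],[.4733,-.1295,.048])])
cv2.imwrite('pics/ct4.png',cv2.resize(a[230:330,320:440],None,fx=5,fy=5,interpolation=cv2.INTER_CUBIC))
E
```

```text
[array([382.5, 280.1]), array([386. , 279.6]), array([384.9, 279.8])]
```

View pics/ct4.png

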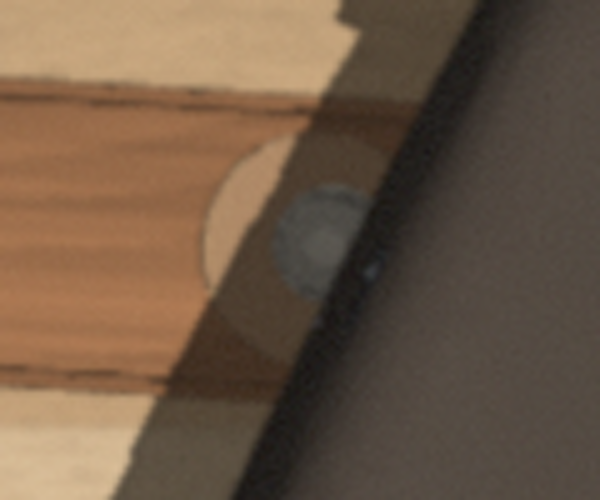

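The cup rim centre is about (386.4,278.4) in full frame, predicted (386,279.6), which is within about 3 mm. Carry the mill to the tile.

Call:
{"name": "move_arm", "arguments": {"fingers": [255, 255, 255, 255, 255, 255, 255, 255], "slide": [[-0.02, 0.04, 0], [-0.05, 0.09, 0], [-0.08, 0.14, 0], [-0.11, 0.19, 0], [-0.14, 0.24, 0], [-0.165, 0.29, 0], [-0.181, 0.318, 0], [-0.181, 0.318, 0]], "turn": [0, 0, 0, 0, 0, 0, 0, 0]}}

```text
time_s: 12.4
tcp_pos: [0.4839, 0.1009, 0.4182]
tcp_rot: [[-1.0, -0.003, -0.003], [-0.003, 1.0, 0.0], [0.003, 0.0, -1.0]]
wrist_force: [-0.0, -0.2, -1.9]
finger_gap: 0.045
gripper_force: 62.0
```

Call:
{"name": "move_arm", "arguments": {"fingers": [255, 255, 255, 255, 255, 255, 255, 255], "slide": [[0, 0, -0.03], [0, 0, -0.06], [0, 0, -0.09], [0, 0, -0.1], [0, 0, -0.1], [0, 0, -0.1], [0, 0, -0.1], [0, 0, -0.1]], "turn": [0, 0, 0, 0, 0, 0, 0, 0]}}

```text
time_s: 13.4
tcp_pos: [0.4854, 0.0992, 0.3206]
tcp_rot: [[-1.0, 0.001, 0.002], [0.001, 1.0, -0.0], [-0.002, -0.0, -1.0]]
wrist_force: [-0.5, 0.3, -1.8]
finger_gap: 0.0451
gripper_force: 62.1
```

```bash
python3 - <<'E'
from h import *
P=snap('wrist','pics/w5.png'); s=get_state();print(s['tcp_pos'],s['finger_gap'])
print(proj(P,[.485,.100,.014]))
snap('side','pics/s5.png')
a=cv2.imread('pics/w5.png');b=cv2.imread('pics/s5.png')[120:360,150:470]
cv2.imwrite('pics/c5.png',np.hstack([cv2.resize(a,(400,300)),cv2.resize(b,(400,300))]))
E
```

```text
[0.48530593 0.09926927 0.32040491] 0.04512983223766305
[315.72179304 234.20225312]
```

View pics/c5.png

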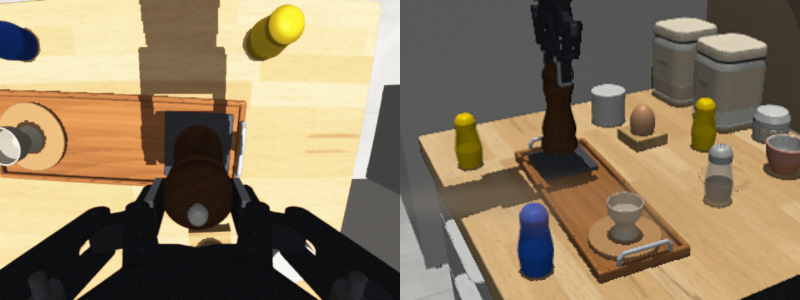

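The mill is upright over the tile (mill at (198,190), tile centre about (200,143) in the left half). The cup stands on the coaster. Lower the mill.

Call:
{"name": "move_arm", "arguments": {"fingers": [255, 255, 255, 255, 255, 255, 255, 255], "slide": [[0, 0.002, -0.015], [0, 0.002, -0.02], [0, 0.002, -0.024], [0, 0.002, -0.026], [0, 0.002, -0.027], [0, 0.002, -0.027], [0, 0.002, -0.027], [0, 0.002, -0.027]], "turn": [0, 0, 0, 0, 0, 0, 0, 0]}}

```text
time_s: 14.5
tcp_pos: [0.4871, 0.1013, 0.2978]
tcp_rot: [[-1.0, 0.001, 0.005], [0.001, 1.0, -0.0], [-0.005, -0.0, -1.0]]
wrist_force: [-4.9, -0.4, 17.9]
finger_gap: 0.045
gripper_force: 63.9
```

Call:
{"name": "move_arm", "arguments": {"fingers": [255, 255, 0, 0, 0, 0, 0, 0], "slide": [[0, 0, 0.002], [0, 0, 0.002], [0, 0, 0.002], [0, 0, 0.002], [0, 0, 0.002], [0, 0, 0.03], [0, 0, 0.08], [0, 0, 0.12]], "turn": [0, 0, 0, 0, 0, 0, 0, 0]}}

```text
time_s: 15.5
tcp_pos: [0.4852, 0.1012, 0.4141]
tcp_rot: [[-1.0, 0.001, 0.0], [0.001, 1.0, 0.0], [-0.0, 0.0, -1.0]]
wrist_force: [0.8, -0.5, 0.2]
finger_gap: 0.0856
gripper_force: 0.0
```

Call:
{"name": "move_arm", "arguments": {"fingers": [0, 0, 0, 0, 0, 0, 0, 0], "slide": [[0.03, -0.04, 0], [0.06, -0.08, 0], [0.09, -0.12, 0], [0.12, -0.16, -0.03], [0.15, -0.2, -0.07], [0.155, -0.202, -0.12], [0.155, -0.202, -0.12], [0.155, -0.202, -0.12]], "turn": [0, 0, 0, 0, 0, 0, 0, 0]}}

```text
time_s: 16.5
tcp_pos: [0.6405, -0.1005, 0.2942]
tcp_rot: [[-1.0, 0.0, 0.001], [0.0, 1.0, -0.0], [-0.001, -0.0, -1.0]]
wrist_force: [-0.3, 0.0, 1.4]
finger_gap: 0.0857
gripper_force: 0.0
```

```bash
python3 - <<'E'
from h import *
P=snap('wrist','pics/w6.png'); s=get_state();print(s['tcp_pos'],s['finger_gap'])
print([proj(P,X).round(1) for X in ([.641,-.101,.082],[.641,-.101,0])])
snap('top','pics/t6.png')
a=cv2.imread('pics/w6.png');b=cv2.imread('pics/t6.png')[230:320,230:350]
cv2.imwrite('pics/c6.png',np.hstack([cv2.resize(a,(400,300)),cv2.resize(b,(400,300))]))
Q=pose('top');print([proj(Q,X).round(1) for X in ([.485,.100,.014],[.485,.100,.164])])
E
```

```text
[ 0.64075776 -0.10037173  0.29552916] 0.08515067521161229
[array([313.7, 275. ]), array([314.3, 239.1])]
[array([269.7, 273.6]), array([263.1, 270.9])]
```

View pics/c6.png

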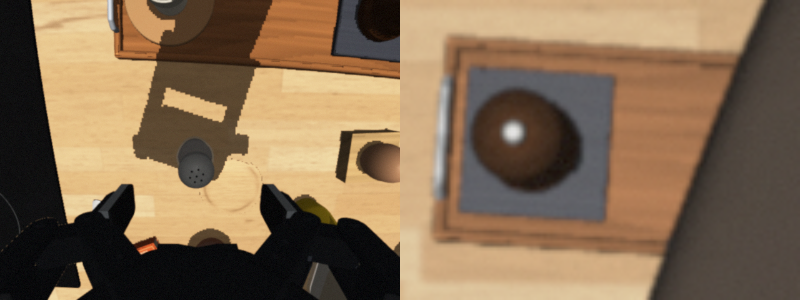

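Salt cap is at (312,272) in the wrist image, predicted (314,275), so it is good. The mill knob in the top view shows it centred on the tile within about 3 mm. Grip the salt.

Call:
{"name": "move_arm", "arguments": {"fingers": [0, 0, 0, 0, 255, 255, 255, 255], "slide": [[0, 0, -0.04], [0, 0, -0.07], [0, 0, -0.09], [0, 0, -0.09], [0, 0, -0.09], [0, 0, -0.09], [0, 0, -0.09], [0, 0, -0.09]], "turn": [0, 0, 0, 0, 0, 0, 0, 0]}}

```text
time_s: 17.6
tcp_pos: [0.6412, -0.1012, 0.205]
tcp_rot: [[-1.0, 0.001, 0.004], [0.001, 1.0, -0.001], [-0.004, -0.001, -1.0]]
wrist_force: [-0.6, 0.1, 6.2]
finger_gap: 0.0379
gripper_force: 60.0
```

Call:
{"name": "move_arm", "arguments": {"fingers": [255, 255, 255, 255, 255, 255, 255, 255], "slide": [[0, 0, 0], [0, 0, 0.03], [0, 0, 0.07], [0, 0, 0.11], [0, 0, 0.12], [-0.03, 0.015, 0.12], [-0.06, 0.03, 0.12], [-0.09, 0.045, 0.12]], "turn": [0, 0, 0, 0, 0, 0, 0, 0]}}

```text
time_s: 18.6
tcp_pos: [0.5486, -0.0552, 0.3204]
tcp_rot: [[-1.0, 0.001, -0.004], [0.001, 1.0, 0.001], [0.004, 0.001, -1.0]]
wrist_force: [-0.5, -0.7, -0.8]
finger_gap: 0.0379
gripper_force: 59.9
```

Call:
{"name": "move_arm", "arguments": {"fingers": [255, 255, 255, 255, 255, 255, 255, 255], "slide": [[-0.03, 0.015, 0], [-0.06, 0.035, 0], [-0.072, 0.041, 0], [-0.072, 0.041, 0], [-0.072, 0.041, -0.04], [-0.072, 0.041, -0.07], [-0.072, 0.041, -0.08], [-0.072, 0.041, -0.08]], "turn": [0, 0, 0, 0, 0, 0, 0, 0]}}

```text
time_s: 19.6
tcp_pos: [0.4787, -0.0152, 0.2424]
tcp_rot: [[-1.0, 0.001, -0.001], [0.001, 1.0, 0.0], [0.001, 0.0, -1.0]]
wrist_force: [0.2, -0.1, -1.7]
finger_gap: 0.0376
gripper_force: 59.9
```

Call:
{"name": "move_arm", "arguments": {"fingers": [255, 255, 255, 255, 255, 255, 255, 255], "slide": [[0, 0, -0.02], [0, 0, -0.025], [0, 0, -0.03], [0, 0, -0.032], [0, 0, -0.033], [0, 0, -0.033], [0, 0, -0.033], [0, 0, -0.033]], "turn": [0, 0, 0, 0, 0, 0, 0, 0]}}

```text
time_s: 20.6
tcp_pos: [0.4788, -0.0149, 0.211]
tcp_rot: [[-1.0, 0.001, 0.002], [0.001, 1.0, -0.0], [-0.002, -0.0, -1.0]]
wrist_force: [-1.6, 1.0, 5.4]
finger_gap: 0.0377
gripper_force: 61.0
```

Call:
{"name": "move_arm", "arguments": {"fingers": [0, 0, 0, 0, 0, 0, 0, 0], "slide": [[0, 0, 0], [0, 0, 0], [0, 0, 0], [0, 0, 0], [0, 0, 0.03], [0, 0, 0.08], [0, 0, 0.12], [0, 0, 0.16]], "turn": [0, 0, 0, 0, 0, 0, 0, 0]}}

```text
time_s: 21.6
tcp_pos: [0.478, -0.0148, 0.3711]
tcp_rot: [[-1.0, 0.001, 0.0], [0.001, 1.0, -0.0], [-0.0, -0.0, -1.0]]
wrist_force: [-0.1, -0.3, 0.6]
finger_gap: 0.0852
gripper_force: 0.0
```

Call:
{"name": "move_arm", "arguments": {"fingers": [0, 0, 0, 0, 0, 0, 0, 0], "slide": [[0.05, 0.03, 0], [0.1, 0.07, 0], [0.14, 0.1, 0], [0.167, 0.1325, -0.03], [0.167, 0.1325, -0.08], [0.167, 0.1325, -0.09], [0.167, 0.1325, -0.09], [0.167, 0.1325, -0.09]], "turn": [0, 0, 0, 0, 0, 0, 0, 0]}}

```text
time_s: 22.6
tcp_pos: [0.6459, 0.1173, 0.2826]
tcp_rot: [[-1.0, 0.002, 0.004], [0.002, 1.0, 0.0], [-0.004, 0.0, -1.0]]
wrist_force: [0.2, 0.6, 1.1]
finger_gap: 0.0855
gripper_force: 0.0
```

```bash
python3 - <<'E'
from h import *
P=snap('wrist','pics/w7.png'); s=get_state();print(s['tcp_pos'],s['finger_gap'])
print([proj(P,X).round(1) for X in ([.646,.1175,.045],[.646,.1175,.02])])
Q=snap('top','pics/t7.png')
a=cv2.imread('pics/w7.png');b=cv2.imread('pics/t7.png')[230:335,280:420]
cv2.imwrite('pics/c7.png',np.hstack([cv2.resize(a,(400,300)),cv2.resize(b,(400,300))]))
print([proj(Q,X).round(1) for X in ([.479,-.015,.006],[.479,-.015,.09],[.4733,-.1295,.014],[.4733,-.1295,.062])])
E
```

```text
[0.64590836 0.11731885 0.28270465] 0.08507083390354521
[array([314.9, 259.3]), array([314.9, 248.4])]
[array([326.2, 277.1]), array([327.6, 276. ]), array([382.5, 280.1]), array([386. , 279.6])]
```

View pics/c7.png

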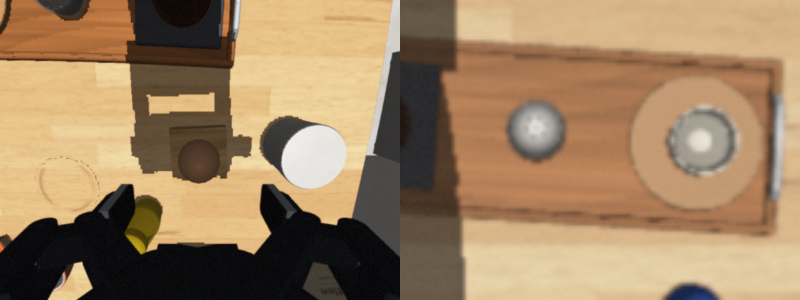

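Salt cap (327.4,275) and cup rim (386,279) in full frame both match prediction. The egg is at (318.5,258) in the wrist image, predicted (315,259), so I shift +2 mm in y and grip.

Call:
{"name": "move_arm", "arguments": {"fingers": [0, 0, 0, 0, 255, 255, 255, 255], "slide": [[0, 0.002, -0.03], [0, 0.002, -0.06], [0, 0.002, -0.086], [0, 0.002, -0.086], [0, 0.002, -0.086], [0, 0.002, -0.086], [0, 0.002, -0.086], [0, 0.002, -0.086]], "turn": [0, 0, 0, 0, 0, 0, 0, 0]}}

```text
time_s: 23.7
tcp_pos: [0.6461, 0.1191, 0.1962]
tcp_rot: [[-1.0, 0.0, 0.003], [0.0, 1.0, -0.001], [-0.003, -0.001, -1.0]]
wrist_force: [-1.9, -1.9, 6.0]
finger_gap: 0.0419
gripper_force: 60.1
```

Call:
{"name": "move_arm", "arguments": {"fingers": [255, 255, 255, 255, 255, 255, 255, 255], "slide": [[0, 0, 0], [0, 0, 0], [0, 0, 0.01], [0, 0, 0.03], [0, 0, 0.06], [0, 0, 0.08], [0, 0, 0.08], [0, 0, 0.08]], "turn": [0, 0, 0, 0, 0, 0, 0, 0]}}

```text
time_s: 24.7
tcp_pos: [0.6447, 0.1198, 0.2729]
tcp_rot: [[-1.0, 0.001, -0.002], [0.001, 1.0, 0.0], [0.002, 0.0, -1.0]]
wrist_force: [-1.2, 0.1, -0.3]
finger_gap: 0.0424
gripper_force: 60.7
```

```bash
python3 - <<'E'
from h import *
snap('wrist','pics/w8.png'); s=get_state();print(s['tcp_pos'],s['finger_gap'])
snap('side','pics/s8.png')
a=cv2.imread('pics/w8.png');b=cv2.imread('pics/s8.png')[90:270,240:480]
cv2.imwrite('pics/c8.png',np.hstack([cv2.resize(a,(400,300)),cv2.resize(b,(400,300))]))
E
```

```text
[0.64459425 0.11971964 0.27224082] 0.041913458312600814
```

View pics/c8.png

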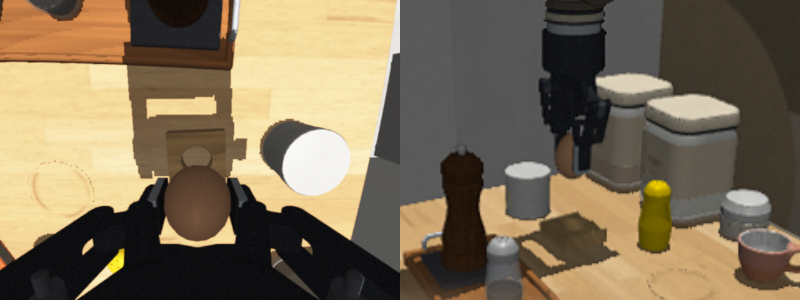

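The egg is held upright at (315,325) in the wrist image, and the tin is undisturbed. Raise it and carry it over the cup.

Call:
{"name": "move_arm", "arguments": {"fingers": [255, 255, 255, 255, 255, 255, 255, 255], "slide": [[0, 0, 0.03], [0, 0, 0.07], [-0.02, -0.03, 0.09], [-0.05, -0.07, 0.09], [-0.08, -0.11, 0.09], [-0.11, -0.15, 0.09], [-0.13, -0.19, 0.09], [-0.15, -0.22, 0.09]], "turn": [0, 0, 0, 0, 0, 0, 0, 0]}}

```text
time_s: 25.8
tcp_pos: [0.4941, -0.1016, 0.3626]
tcp_rot: [[-1.0, 0.002, -0.002], [0.002, 1.0, 0.001], [0.002, 0.001, -1.0]]
wrist_force: [0.3, -0.2, -0.8]
finger_gap: 0.0418
gripper_force: 60.9
```

Call:
{"name": "move_arm", "arguments": {"fingers": [255, 255, 255, 255, 255, 255, 255, 255], "slide": [[-0.015, -0.02, 0], [-0.022, -0.0285, 0], [-0.022, -0.0285, -0.04], [-0.022, -0.0285, -0.08], [-0.022, -0.0285, -0.1], [-0.022, -0.0285, -0.11], [-0.022, -0.0285, -0.11], [-0.022, -0.0285, -0.11]], "turn": [0, 0, 0, 0, 0, 0, 0, 0]}}

```text
time_s: 26.8
tcp_pos: [0.4738, -0.1289, 0.2548]
tcp_rot: [[-1.0, 0.001, 0.002], [0.001, 1.0, -0.001], [-0.002, -0.001, -1.0]]
wrist_force: [0.3, 0.3, -1.8]
finger_gap: 0.0421
gripper_force: 60.9
```

```bash
python3 - <<'E'
from h import *
P=snap('wrist','pics/w9.png'); s=get_state();print(s['tcp_pos'],s['finger_gap'])
t=np.array(s['tcp_pos']); z=t[2]-.158
print('egg', at(P,315,325,z),proj(P,[t[0],t[1],z]).round(1), 'cuprim',proj(P,[.4733,-.1295,.062]).round(1),proj(P,[.4733,-.153,.062]).round(1),proj(P,[.4733,-.106,.062]).round(1), 'near rim',proj(P,[.4498,-.1295,.062]).round(1),'coaster near',proj(P,[.4253,-.1295,.014]).round(1))
snap('side','pics/s9.png')
a=cv2.imread('pics/w9.png')[60:420,80:560];b=cv2.imread('pics/s9.png')[180:345,230:450]
cv2.imwrite('pics/c9.png',np.hstack([cv2.resize(a,(400,300)),cv2.resize(b,(400,300))]))
E
```

```text
[ 0.47375124 -0.12893558  0.25496325] 0.04160547750293093
egg [ 0.47628386 -0.12863174  0.09696325] [314.3 319.5] cuprim [313.5 286.2] [267.9 286.2] [359.1 286.1] near rim [313.3 242.1] coaster near [313.8 183.4]
```

View pics/c9.png

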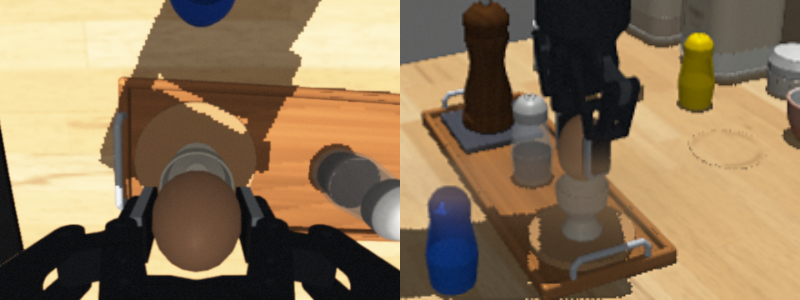

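The cup's rim shows at crop y≈143 just in front of the egg, and I need its exact row. I measure it numerically.

```bash
python3 - <<'E'
from h import *
a=cv2.imread('pics/w9.png'); g=cv2.cvtColor(a,6).astype(int)
print('col314 from170',g[170:275:2,310:318].mean(1).round().astype(int).tolist())
for r in (235,242,250,258): print(r,'cols250-380',g[r-1:r+2,250:380:3].mean(0).round().astype(int).tolist())
h=cv2.cvtColor(cv2.imread('pics/w3.png'),6).astype(int)
print('w3 col',h[230:400:3,310:318].mean(1).round().astype(int).tolist())
# cup from t7: fit rim circle
t=cv2.imread('pics/t7.png')[262:296,366:404]; gt=cv2.cvtColor(t,6)
print('top col386',gt[:,19:22].mean(1).round().astype(int).tolist()); print('top row279',gt[16:19].mean(0).round().astype(int).tolist())
E
```

```text
col314 from170 [56, 68, 128, 153, 160, 151, 148, 198, 208, 200, 194, 145, 95, 82, 80, 80, 78, 80, 79, 79, 81, 81, 79, 80, 80, 80, 80, 80, 80, 79, 80, 97, 100, 96, 75, 70, 95, 106, 90, 87, 88, 88, 88, 96, 107, 108, 108, 91, 59, 60, 63, 65, 68]
235 cols250-380 [79, 79, 79, 79, 79, 80, 80, 79, 80, 80, 79, 79, 79, 79, 78, 81, 79, 89, 97, 100, 99, 98, 99, 99, 100, 99, 98, 90, 79, 81, 79, 78, 80, 78, 79, 79, 80, 78, 80, 78, 78, 81, 78, 79]
242 cols250-380 [80, 79, 80, 80, 78, 78, 80, 79, 77, 79, 79, 77, 80, 80, 81, 86, 75, 71, 78, 84, 90, 93, 92, 94, 88, 83, 78, 72, 78, 86, 80, 78, 79, 79, 79, 79, 80, 79, 78, 80, 78, 79, 80, 79]
250 cols250-380 [79, 79, 80, 79, 77, 80, 81, 79, 80, 77, 80, 80, 74, 90, 105, 94, 89, 88, 87, 89, 88, 88, 87, 88, 88, 88, 87, 90, 93, 97, 94, 79, 74, 79, 81, 80, 79, 80, 80, 80, 80, 80, 81, 80]
258 cols250-380 [77, 80, 76, 78, 79, 79, 78, 79, 79, 78, 89, 101, 76, 92, 90, 89, 92, 90, 89, 94, 101, 108, 106, 108, 105, 92, 88, 89, 90, 91, 89, 89, 81, 105, 82, 81, 79, 77, 81, 81, 80, 80, 78, 80]
w3 col [79, 80, 80, 78, 79, 80, 79, 87, 100, 99, 101, 81, 72, 73, 83, 111, 85, 86, 90, 108, 108, 108, 110, 110, 111, 109, 110, 112, 112, 106, 105, 105, 105, 106, 106, 106, 104, 104, 105, 103, 87, 82, 83, 82, 83, 84, 83, 84, 95, 127, 227, 228, 230, 230, 230, 114, 15]
top col386 [163, 162, 162, 162, 176, 196, 149, 117, 145, 159, 162, 163, 164, 184, 212, 224, 227, 227, 225, 220, 205, 171, 160, 160, 161, 156, 134, 135, 190, 171, 160, 162, 162, 161]
top row279 [163, 163, 163, 162, 162, 163, 145, 109, 123, 159, 143, 150, 157, 157, 174, 199, 213, 219, 222, 225, 227, 227, 212, 171, 163, 164, 164, 161, 147, 116, 113, 162, 189, 171, 162, 161, 162, 162]
```

The rim's near edge is at row 241 (predicted 242) and its centre column is 315.5 (predicted 313.5), so the cup is where I expected within about 1 mm. Lower the egg.

Call:
{"name": "move_arm", "arguments": {"fingers": [255, 255, 255, 255, 255, 255, 255, 255], "slide": [[-0.001, 0.001, -0.008], [-0.001, 0.001, -0.014], [-0.001, 0.001, -0.018], [-0.001, 0.001, -0.02], [-0.001, 0.001, -0.021], [-0.001, 0.001, -0.021], [-0.001, 0.001, -0.021], [-0.001, 0.001, -0.021]], "turn": [0, 0, 0, 0, 0, 0, 0, 0]}}

```text
time_s: 27.9
tcp_pos: [0.4726, -0.1281, 0.2336]
tcp_rot: [[-1.0, 0.001, 0.001], [0.001, 1.0, -0.001], [-0.001, -0.001, -1.0]]
wrist_force: [-1.4, -1.2, 6.4]
finger_gap: 0.0418
gripper_force: 62.7
```

Call:
{"name": "move_arm", "arguments": {"fingers": [255, 255, 255, 255], "slide": [[0, 0, -0.001], [0, 0, -0.001], [0, 0, -0.001], [0, 0, -0.001]], "turn": [0, 0, 0, 0]}}

```text
time_s: 28.4
tcp_pos: [0.4728, -0.1283, 0.2334]
tcp_rot: [[-1.0, 0.001, 0.002], [0.001, 1.0, -0.002], [-0.002, -0.002, -1.0]]
wrist_force: [-2.7, -1.8, 8.3]
finger_gap: 0.0421
gripper_force: 64.3
```

Contact is firm and the egg is seated. Release and retreat upward.

Call:
{"name": "move_arm", "arguments": {"fingers": [0, 0, 0, 0, 0, 0, 0, 0], "slide": [[0, 0, 0], [0, 0, 0], [0, 0, 0], [0, 0, 0], [0, 0, 0], [0, 0, 0.03], [0, 0, 0.07], [0, 0, 0.12]], "turn": [0, 0, 0, 0, 0, 0, 0, 0]}}

```text
time_s: 29.4
tcp_pos: [0.4717, -0.1276, 0.3519]
tcp_rot: [[-1.0, 0.001, -0.002], [0.001, 1.0, 0.001], [0.002, 0.001, -1.0]]
wrist_force: [1.1, 0.4, 0.8]
finger_gap: 0.0855
gripper_force: 0.0
```

Call:
{"name": "move_arm", "arguments": {"fingers": [0, 0, 0, 0, 0, 0, 0, 0], "slide": [[0.05, 0, 0.04], [0.1, 0, 0.08], [0.15, 0, 0.1], [0.2, 0, 0.1], [0.2, 0, 0.1], [0.2, 0, 0.1], [0.2, 0, 0.1], [0.2, 0, 0.1]], "turn": [0, 0, 0, 0, 0, 0, 0, 0]}}

```text
time_s: 30.4
tcp_pos: [0.6713, -0.1278, 0.4525]
tcp_rot: [[-1.0, 0.001, 0.001], [0.001, 1.0, -0.0], [-0.001, -0.0, -1.0]]
wrist_force: [-0.1, 0.0, -0.4]
finger_gap: 0.0854
gripper_force: 0.0
```

```bash
python3 - <<'E'
from h import *
Q=snap('top','pics/t10.png');W=snap('wrist','pics/w10.png')
snap('side','pics/s10.png')
a=cv2.imread('pics/t10.png')[225:330,235:445];b=cv2.imread('pics/s10.png')[180:345,230:450]
cv2.imwrite('pics/c10.png',np.vstack([cv2.resize(a,(600,300)),cv2.resize(b,(400,300))[:, :400].copy() if 0 else cv2.resize(b,(600,300))]))
print([proj(Q,X).round(1) for X in ([.4733,-.1295,.075],[.4733,-.1295,.062],[.479,-.015,.09],[.485,.1,.164])], get_state()['time_s'])
E
```

```text
[array([387. , 279.5]), array([386. , 279.6]), array([327.6, 276. ]), array([263.1, 270.9])] 30.55
```

View pics/c10.png

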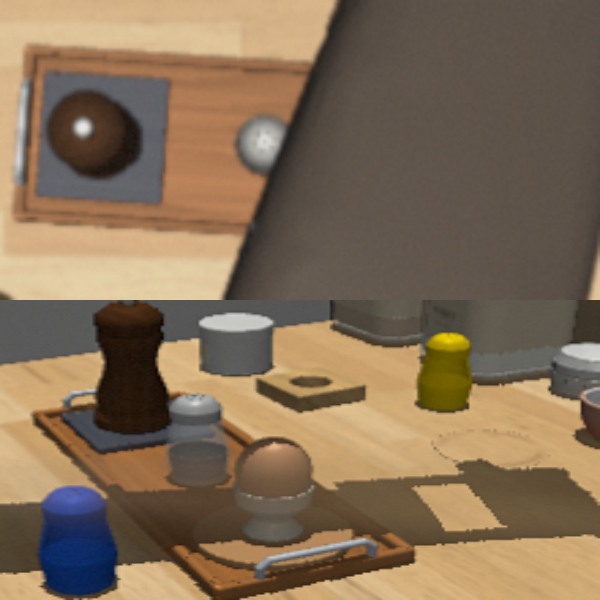

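The egg sits upright in the cup, the salt and mill stand in place, the tin is untouched, and the gripper is clear. Hand in.

```bash
python3 -c "
from cell import ctrl; print(ctrl.close_job())"
```

```text
the job is handed in; nothing more can be done
None
```

The breakfast tray is laid and the job is handed in at about 31 s; the close call gave no verdict, but the last pictures show the egg seated upright in the cup on the coaster, the pepper mill on the tile, the salt shaker midway between them, and the spice tin still in its place.

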